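# Make up the lead charge and hold the magnifier over it

### The job

Make up the lead charge on the spring scale: gently set lead slugs from the half-open drawer into the pan, beside the lead button already there, until the pointer rests between the two long limit lines, never bottoming the pan and leaving the dishes, mortar, beaker and spatula alone. Then squeeze the lock button on the grip of the magnifier boom to free it, draw the boom out until its full-width line stands at the mouth of the sleeve, so that the lens is over the pan, and hold it there: finish with the grip still in the gripper, since the boom springs back when let go.

Things in the scene. Friction and masses are not known exactly. Their poses are not given: they have to be found in the camera images.
- station: Fixed station: base plate 140 x 485 x 12 mm with a white spring scale (round pan) at one end and a steel column with a horizontal telescoping magnifier boom at the other. Origin: on the bench under the pan's centre; z up. The column is 345 mm along +y. The boom lies over the y axis, 215 mm above the bench, and draws out along -y, towards the pan.
- pan (a joint): How far the pan has sunk, m: 0 empty, bottoms at 0.050; 8 mm per 100 g, well damped, settles in about half a second. Limit lines at 0.022 and 0.034, short divisions 4 mm apart. At the start it already carries the lead button and settles within the first second somewhere from 0.009 to 0.021.
- pan_floor (a point): Centre of the pan's flat inner floor; sinks with the pan (128 mm above the bench when empty). The pan is stainless steel, level, inner radius 73 mm at the floor, with a rim 7 mm above the floor and 156 mm across outside.
- gauge (a point): Middle, between the limit lines, of the front of the scale's upright slotted gauge plate (44 mm wide, top 140 mm above the bench), 98 mm along the station's +x from the pan's centre; its lines face +x and the pan's black pointer moves down over it.
- lead_button: Cone-shaped cast lead button, base 44 mm across, 33 mm high, of unknown mass, standing in the pan about 35 mm from its centre towards the column (+y of the station). It stays in the pan. Origin: centre of its underside.
- slug1: Cast lead slug, a plain upright cylinder 20 mm in diameter and 28 mm high, 100 g. Origin: centre of its underside. Stands on the floor of the half-open drawer at the start. The three slugs are alike.
- slug2: Cast lead slug, a plain upright cylinder 20 mm in diameter and 28 mm high, 100 g. Origin: centre of its underside. Stands on the floor of the half-open drawer at the start. The three slugs are alike.
- slug3: Cast lead slug, a plain upright cylinder 20 mm in diameter and 28 mm high, 100 g. Origin: centre of its underside. Stands on the floor of the half-open drawer at the start. The three slugs are alike.
- drawer: Fixed shallow steel drawer unit, its drawer half open to the robot, immovable. Origin: on the bench under the middle of the carcass front; z up. Open part: along -x from 0 to 160 mm, 260 mm wide inside (y), floor 12 mm, side walls 50 mm, front panel 66 mm (40 mm over the recessed pull in the middle) above the bench. Carcass 260 x 300 x 75 mm high, along +x.
- boom (a joint): Extension of the boom, m: 0 parked and latched, grows as it is drawn out along -y of the station; end stop at 0.165. The full-width line stands at the sleeve mouth at 0.150 (lines every 10 mm). A spring pulls it back towards 0 with 2.4 to 3.6 N all the way.
- lock (a joint): How far the lock button is pushed in, m: 0 out, 0.0055 fully in. It takes 4 N to start it and 8.5 N to push it home. The latch lets the boom go once the button is in by 4.5 mm or more; once the boom is 15 mm out the latch is clear and the button no longer matters.
- grip (a point): Middle of the boom's black upright grip block, at the height to grasp it: 19 mm below its top, 251 mm above the bench; parked, 215 mm from the pan's centre along the station's +y. The block is 26 mm thick along the station's x, 30 mm along y, 42 mm high above the 26 mm high collar on the boom, and moves with the boom. The sleeve and latch begin 34 mm behind it (+y), 12 to 28 mm above the boom's axis.
- button_face (a point): Centre of the lock button's outer face: a grey plate 18 mm along y, 28 mm high, on the +x side of the grip (its normal is the station's +x), standing 6.5 mm proud. So a pinch across the grip along the station's x (32.5 mm wide, 27 mm once pressed) presses it in.
- sleeve_mouth (a point): Centre of the mouth of the boom's fixed outer sleeve (24 mm square, black bush at its end), on the boom's axis.
- mark_line (a point): The full-width line on the inner tube (16 mm square), on the boom's axis; hidden in the sleeve, 150 mm behind its mouth, while the boom is parked.
- lens (a point): Centre of the magnifier lens, in a black ring 80 mm across and 12 mm thick, at the end of the boom, 65 mm beyond the grip (-y of the station) and 198 mm above the bench. Parked, it is 150 mm from the pan's centre.
- scorifiers: Stack of five white porcelain scorifier dishes, 72 mm across, 68 mm high in all. Not to be disturbed. Origin: centre of the underside.
- scorifier: Single white scorifier dish, 72 mm across, 24 mm high. Not to be disturbed. Origin: centre of the underside.
- mortar: Pink agate mortar 100 mm across, 42 mm high, with its pestle in it reaching 70 mm up. Not to be disturbed. Origin: centre of the underside.
- beaker: Clear glass beaker with a spout, 74 mm across, 95 mm high. Not to be disturbed. Origin: centre of the underside.
- spatula: Stainless spatula, 190 mm long, lying flat on the bench. Not to be disturbed.
Not all that is in view belongs to the job. What is shaped like the lead_button but purple or red is not meant.

How it is judged (in metres and radians):
On the way, in this order (a step that is already met when the one before it is completed fails the run):
1. the pan, loaded with one or more slugs and let go, rests with its pointer between the two limit lines, the boom still parked (value of joint pan between 0.022 and 0.034 m and velocity of joint pan between -0.01 and 0.01 m/s and contact force between the fingers and pan below 0.3 N and contact force between the fingers and slug1 below 0.3 N and contact force between the fingers and slug2 below 0.3 N and contact force between the fingers and slug3 below 0.3 N and ((horizontal distance between slug1 and pan_floor below 0.075 m and z of slug1 in the frame of pan_floor between -0.005 and 0.05 m) or (horizontal distance between slug2 and pan_floor below 0.075 m and z of slug2 in the frame of pan_floor between -0.005 and 0.05 m) or (horizontal distance between slug3 and pan_floor below 0.075 m and z of slug3 in the frame of pan_floor between -0.005 and 0.05 m)) and value of joint boom below 0.012 m), for 0.3 s.
2. the lock button is squeezed in while the boom is still parked (value of joint lock above 0.004 m and value of joint boom below 0.015 m), for 0.05 s.
At the end, for the whole second after the job is handed in: The gripper holds the boom by its grip (more than 2 N on it), still, with the full-width line within 5 mm of the sleeve mouth, while the pan, untouched and still, with the lead button and at least one slug in it, has its pointer between the two limit lines (sunk 22 to 34 mm) (value of joint boom between 0.145 and 0.155 m and velocity of joint boom between -0.01 and 0.01 m/s and contact force between the fingers and boom above 2 N and ((horizontal distance between slug1 and pan_floor below 0.075 m and z of slug1 in the frame of pan_floor between -0.005 and 0.05 m) or (horizontal distance between slug2 and pan_floor below 0.075 m and z of slug2 in the frame of pan_floor between -0.005 and 0.05 m) or (horizontal distance between slug3 and pan_floor below 0.075 m and z of slug3 in the frame of pan_floor between -0.005 and 0.05 m)) and horizontal distance between lead_button and pan_floor below 0.075 m and value of joint pan between 0.022 and 0.034 m and velocity of joint pan between -0.01 and 0.01 m/s and contact force between the fingers and pan below 0.3 N and contact force between the fingers and slug1 below 0.3 N and contact force between the fingers and slug2 below 0.3 N and contact force between the fingers and slug3 below 0.3 N); the arm keeps its last pose, push and grip.
It fails at once if the pan is driven down to its stop (sunk more than 47 mm) (value of joint pan above 0.047 m).
It fails at once if a dish, the mortar, the beaker or the spatula is moved more than 20 mm (distance of any of scorifiers, scorifier, mortar, beaker, spatula from where it was at the start of the episode above 0.02 m).
It also fails if it takes over 70 s, if anything falls off the work surface, if the arm or the gripper's body presses on something with over 40 N, if the wrist force passes 120 N, or if a joint passes its speed limit or range.

### The arm

A 6-joint arm with a two-finger parallel gripper is mounted at the origin on the work surface. World frame = base frame: x ahead of the robot, y to its left, z up, the work surface at z = 0. Lengths are in mm, angles in rad, forces in N, time in s.
With the tool pointing down it reaches from about 350 to 775 mm from the base axis. Payload 7.3 kg.
Tool frame: the origin (TCP) lies between the finger pads; the fingertips stand bot.tip_extent ahead of it and the grasp point (between the pads) lies 6 mm ahead of it (bot.tip_extent is the distance from the TCP to the fingertips, in mm); x points along the fingers, y is the direction in which the jaws open and shut, and the axes are right-handed (so a half turn about x gives the same grasp; the last joint's range is limited). The gripper opens to 92 mm and grips with 3 to 60 N. Pads are 19 mm wide; open, the fingers measure 130 mm over their backs; the gripper's body (75 mm by 190 mm) begins 47 mm behind the grasp point.
Start: joints at [1.028, 0.342, 1.524, -0, 1.275, -0.146], TCP at [202.883, 484.233, 251.741] pointing down, gripper open.
Joint ranges: [-2.53, 2.53], [-0.77, 2.02], [0.04, 2.7], [-1, 4.14], [0.28, 2.66], [-3.11, 3.11]. Speed limits (rad/s): [2.57, 2.57, 3.14, 3.14, 3.14, 3.14].

### API

Orientations are given as [roll, pitch, yaw] about the fixed x, y, z axes, in that order (R = Rz(yaw) Ry(pitch) Rx(roll)).
In Python, from plant import bot, capture, workorder gives the robot as it stands. The module is installed in compiled form; this text tells all that it offers.
- The arm moves only by the shell command python3 -m crank 'ROWS'. ROWS is JSON, a list of rows, each an object with "linear": the shift along the tool's x, y, z in cm, a list of three; "delta_rot": the turn, a rotation vector about the tool's x, y, z in degrees, a list of three; "fingers": the opening, from 0 (shut) to 1 (fully open). In form: [{"linear": [x, y, z], "delta_rot": [wx, wy, wz], "fingers": fingers}, ...]. A call has exactly 5 rows; each row shifts and turns the commanded pose from where the row before left it, along the tool's axes as they then stand; what a row does not reach is not made up. A row lasts 1/10 s, in which the tool goes at most 50 mm and 8.59 degrees, less where a joint would pass 70% of its speed; a pose out of reach is approached as far as the arm can. A call with a gripper value outside its range is refused whole. The fingers move at their own pace and stop on an object; the grip force is fixed at half the most. Time passes only in rows, so rows that do not move let the fingers close, or fill a call up. It gives the time, the measured TCP pose, the force and the opening at its end, in the units of the state.
- bot.get_obs(): the state, without advancing time (a new reading comes with each control period).
- capture(name): name is "scene" or "top" or "wrist"; returns a dict with "image" (480x640x3 uint8, blue, green, red), "mtx" (3x3 intrinsics, pixels), "pose" (4x4, takes a point from camera to world coordinates). Camera axes: x right, y down, z forward; pixel columns grow to the right and rows downward; lengths in mm; the calibration is good to about 2 mm. A picture is of the moment at which its call begins. There is no depth.
- workorder.close_job(): hands the job in, once; it reports no verdict.
The state is a dict: "time": time; "joint_positions": joint angles; "dq": joint speeds; "tau": joint torques, N m; "tool_pos": TCP position; "tcp_rot": TCP orientation; "contact_force": force on the tool from outside, world axes, zero at the start; "moment": the same for the moment, N m; "grip_width": finger opening in mm.
Only numpy, scipy, OpenCV 4.12 (cv2) and the standard library are available. Lean on these libraries where they do the work, as an engineer would, in place of code of your own. Each camera call takes 0.05 s, during which the arm holds its last target. There are 200 camera calls.

## Working session

There is one attempt and no reset: what is moved stays moved. The work goes in short steps, Python scripts to look and compute and a shell command to move; the robot and the scene stay as the last step left them, time stands still between calls to the robot, and variables do not carry over. Pictures are saved under pics/ and viewed, on a budget of 10 in all, crops included, one or two more only if the job needs it, and the job is handed in when it is done.

```bash
mkdir -p pics; ls; cat > h.py <<'E'
import numpy as np,cv2
from plant import bot,capture,workorder
def snap(n,f):
    c=capture(n); cv2.imwrite(f'pics/{f}.png',c['image']); np.savez(f'pics/{f}.npz',K=c['mtx'],T=c['pose']); return c
def ray(f,u,v,z):
    d=np.load(f'pics/{f}.npz');K,T=d['K'],d['T']
    r=T[:3,:3]@np.linalg.solve(K,[u,v,1.]);o=T[:3,3]
    return o+r*(z-o[2])/r[2]
def proj(f,p):
    d=np.load(f'pics/{f}.npz');K,T=d['K'],d['T']
    q=K@(T[:3,:3].T@(np.array(p,float)-T[:3,3]));return q[:2]/q[2]
E
python3 - <<'E'
from h import *
print(bot.get_obs(),bot.tip_extent)
a=snap('scene','s1');b=snap('top','t1')
print(a['pose'],b['pose'])
E
```

```text
pics
{'time': 0.0, 'joint_positions': array([ 1.02800215e+00,  3.42721831e-01,  1.52502083e+00,  9.34603855e-06,
        1.27536673e+00, -1.46011925e-01]), 'dq': array([ 0.00055883,  0.00077056, -0.00070363, -0.00055477, -0.00074081,
        0.00095506]), 'tau': array([ 2.70572364e-04, -4.31245279e+01, -2.44220781e+01,  7.16474955e-02,
        5.59645495e-02, -1.53433466e-04]), 'tool_pos': array([202.68172282, 483.90677782, 251.04405324]), 'tcp_rot': array([-1.72270044,  1.56927956, -2.11948542]), 'contact_force': array([ 0.7186752 ,  0.86433957, -0.06432275]), 'moment': array([ 0.01319132, -0.04333786, -0.05986545]), 'grip_width': 91.79701955428575} 25.0
[[ 5.25313725e-01  4.88134708e-01 -6.96972020e-01  1.37196045e+03]
 [ 8.50580575e-01 -2.78494478e-01  4.46042051e-01 -4.94893403e+02]
 [ 2.36257475e-02 -8.27142873e-01 -5.61494872e-01  8.54295022e+02]
 [ 0.00000000e+00  0.00000000e+00  0.00000000e+00  1.00000000e+00]] [[-8.82985905e-02 -9.73754020e-01  2.09777185e-01  2.45881698e+02]
 [-9.96085541e-01  8.71880514e-02 -1.45546515e-02  6.90050461e+01]
 [-4.11741356e-03 -2.10241176e-01 -9.77640882e-01  1.62785999e+03]
 [ 0.00000000e+00  0.00000000e+00  0.00000000e+00  1.00000000e+00]]
```

View pics/s1.png

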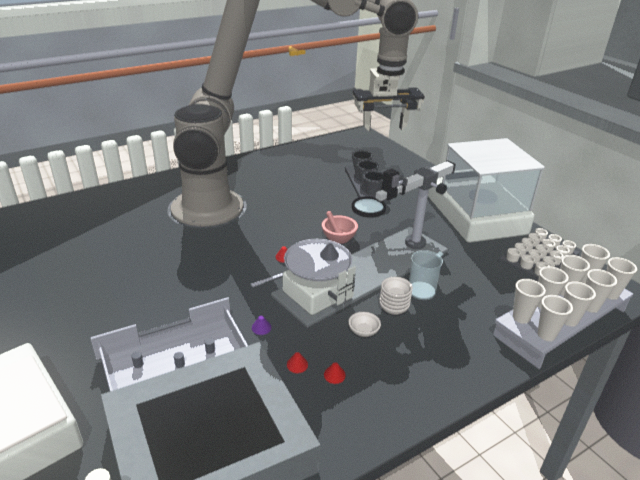

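View pics/t1.png

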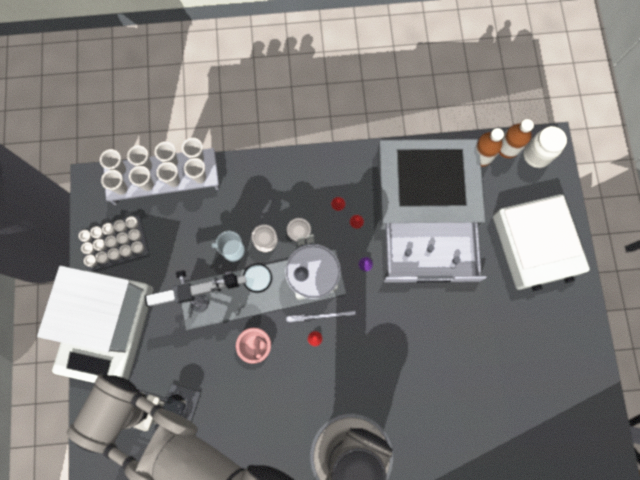

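```bash
python3 - <<'E'
from h import *
a=cv2.imread('pics/t1.png')[190:310,160:490]
a=cv2.resize(a,None,fx=2.4,fy=2.4,interpolation=cv2.INTER_CUBIC)
b=cv2.imread('pics/s1.png')
b1=cv2.resize(b[230:320,270:400],None,fx=3.4,fy=3.4,interpolation=cv2.INTER_CUBIC)
b2=cv2.resize(b[150:260,340:460],(350,306),interpolation=cv2.INTER_CUBIC)
o=np.hstack([b1,b2]);o=np.pad(o,((0,0),(0,max(0,792-o.shape[1])),(0,0)))[:,:792]
cv2.imwrite('pics/c1.png',np.vstack([a,o]));print(a.shape,b1.shape)
E
```

```text
(288, 792, 3) (306, 442, 3)
```

View pics/c1.png

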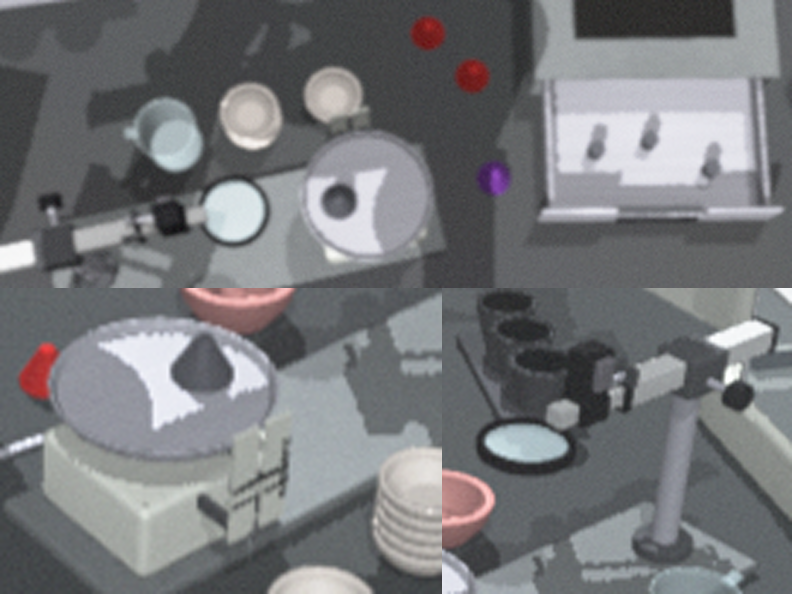

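```bash
python3 - <<'E'
from h import *
o=lambda u,v:(160+u/2.4,190+v/2.4)
s=lambda u,v:(270+u/3.4,230+(v-288)/3.4)
for n,p,z in [('pan',(366,196),120),('button',(339,203),125),('lens',(233,211),204),('griptop',(172,217),270),('slA',(597,147),35),('slB',(649,139),35),('slC',(711,168),35),('drL',(545,215),66),('drR',(782,211),66),('carcL',(535,80),75),('carcR',(780,77),75),('panel mid',(660,214),45)]:
    print(n,o(*p),ray('t1',*o(*p),z).round(1))
for n,p,z in [('panS',(163,388),120),('button base',(203,385),115)]: print(n,ray('s1',*s(*p),z).round(1))
for n,p,z in [('slA',(137,355),38),('slB',(179,354),38),('slC',(210,342),38),('colbase',(419,240),12),('griptop',(393,172),270),('lens',(369,206),204)]: print(n,ray('s1',*p,z).round(1))
E
```

```text
pan (312.5, 271.6666666666667) [515.3  63.2 120. ]
button (301.25, 274.58333333333337) [509.   95.3 125. ]
lens (257.08333333333337, 277.9166666666667) [496.6 211.  204. ]
griptop (231.66666666666669, 280.4166666666667) [484.3 268.7 270. ]
slA (408.75, 251.25) [ 566.6 -228.9   35. ]
slB (430.4166666666667, 247.91666666666669) [ 570.9 -294.7   35. ]
slC (456.25, 260.0) [ 527.5 -366.3   35. ]
drL (387.08333333333337, 279.58333333333337) [ 482.5 -150.2   66. ]
drR (485.83333333333337, 277.9166666666667) [ 461.9 -435.6   66. ]
carcL (382.9166666666667, 223.33333333333334) [ 648.8 -156.1   75. ]
carcR (485.0, 222.08333333333334) [ 625.8 -455.7   75. ]
panel mid (435.0, 279.1666666666667) [ 474.4 -293.4   45. ]
panS [532.   56.3 120. ]
button base [536.7  85.1 115. ]
slA [ 531.6 -366.1   38. ]
slB [ 571.1 -293.6   38. ]
slC [ 571.  -227.2   38. ]
colbase [470.  424.9  12. ]
griptop [500.  276.4 270. ]
lens [509.8 206.8 204. ]
```

```bash
cat >> h.py <<'E'
from scipy.spatial.transform import Rotation as Ro
def state():
    o=bot.get_obs(); R=Ro.from_euler('xyz',o['tcp_rot']).as_matrix()
    return np.array(o['tool_pos']),R,o
def go(p,yawvec=None):
    """shift in tool cm and turn about tool x (deg) so that tool y is along +-yawvec"""
    t,R,o=state(); d=R.T@(np.array(p,float)-t)/10
    print('t',round(o['time'],2),'tcp',t.round(1),'grip',round(o['grip_width'],1),'F',np.round(o['contact_force'],1),'shift',d.round(2))
    if yawvec is not None:
        v=R.T@np.append(np.array(yawvec,float),0); a=np.degrees(np.arctan2(v[2],v[1])); a=(a+90)%180-90
        tl=np.degrees(np.arctan2(R[:2,0]@R[:2,1],1)); print('turn x',a.round(2))
    print('tool x',R[:,0].round(3),'y',R[:,1].round(3))
E
python3 - <<'E'
from h import *
go([440,150,430],[.99,.12])
print(bot.get_obs()['joint_positions'])
E
```

```text
t 0.1 tcp [202.7 483.9 251.1] grip 91.9 F [-0.4  1.   0.3] shift [-17.87 -21.65  34.79]
turn x 60.35
tool x [-0.001 -0.001 -1.   ] y [ 0.386  0.922 -0.001]
[ 1.02798130e+00  3.42656853e-01  1.52494036e+00  3.15077019e-05
  1.27537713e+00 -1.45991140e-01]
```

```bash
python3 -m crank '[{"linear":[-4,0,0],"delta_rot":[-4,0,0],"fingers":1},{"linear":[-4,0,0],"delta_rot":[-4,0,0],"fingers":1},{"linear":[-4,0,0],"delta_rot":[-4,0,0],"fingers":1},{"linear":[-4,0,0],"delta_rot":[-4,0,0],"fingers":1},{"linear":[-2,0,0],"delta_rot":[-3,0,0],"fingers":1}]'; python3 - <<'E'
from h import *
go([440,150,430],[.072,.997])
E
```

```text
time: 0.6
tool_pos: [203.0, 484.4, 435.2]
tcp_rot: [1.097, 1.566, 1.034]
contact_force: [-0.7, 0.0, 0.1]
grip_width: 91.6
t 0.6 tcp [203.  484.4 435.2] grip 91.6 F [-0.7  0.   0.1] shift [  0.44 -31.9   25.74]
turn x 0.55
tool x [ 0.002  0.004 -1.   ] y [0.062 0.998 0.004]
```

```bash
for i in 1 2; do python3 -m crank '[{"linear":[0,-3.2,2.55],"delta_rot":[0,0,0],"fingers":1},{"linear":[0,-3.2,2.55],"delta_rot":[0,0,0],"fingers":1},{"linear":[0,-3.2,2.55],"delta_rot":[0,0,0],"fingers":1},{"linear":[0,-3.2,2.55],"delta_rot":[0,0,0],"fingers":1},{"linear":[0,-3.2,2.55],"delta_rot":[0,0,0],"fingers":1}]' | tail -4|head -1; done; python3 - <<'E'
from h import *
go([440,150,430])
c=snap('wrist','w1'); print(c['pose'].round(3),c['mtx'])
E
```

```text
tool_pos: [320.2, 314.8, 431.5]
tool_pos: [437.0, 146.7, 431.5]
t 1.6 tcp [437.  146.7 431.5] grip 91.8 F [ 0.1 -0.1  0.2] shift [0.15 0.35 0.27]
tool x [-0.  0. -1.] y [0.065 0.998 0.   ]
[[ 6.50000e-02  9.52000e-01  2.98000e-01  3.55442e+02]
 [ 9.98000e-01 -6.20000e-02 -1.90000e-02  1.50878e+02]
 [ 0.00000e+00  2.98000e-01 -9.54000e-01  5.63742e+02]
 [ 0.00000e+00  0.00000e+00  0.00000e+00  1.00000e+00]] [[413.91013556   0.         324.28242192]
 [  0.         413.91013556 236.88765751]
 [  0.           0.           1.        ]]
```

View pics/w1.png

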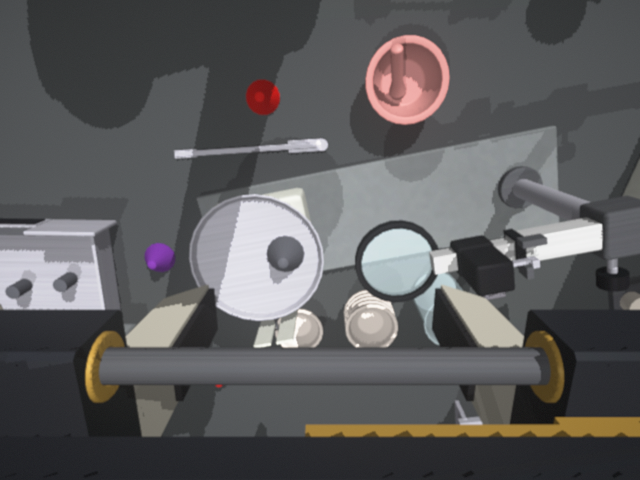

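```bash
python3 - <<'E'
from h import *
for n,p,z in [('pan',(257,257),120),('button tip',(286,258),148),('lens',(397,260),204),('griptop',(487,272),270),('colbase',(520,187),20),('slB',(18,290),35),('slA',(66,282),35)]:
    print(n,ray('w1',*p,z).round(1))
a=cv2.imread('pics/w1.png')[200:360,180:640]
cv2.imwrite('pics/c2.png',cv2.resize(a,(792,276),interpolation=cv2.INTER_CUBIC))
E
```

```text
pan [512.9  63.9 120. ]
button tip [506.1 100.2 148. ]
lens [494.5 209.5 204. ]
griptop [483.2 267.3 270. ]
colbase [472.7 403.6  20. ]
slB [ 570.2 -290.7   35. ]
slA [ 562.6 -220.9   35. ]
```

```bash
python3 - <<'E'
from h import *
go([500,-235,200],[.072,.997])
E
```

```text
t 1.65 tcp [440.  142.5 430.7] grip 91.5 F [ 2.2 -4.4 -1. ] shift [ 23.2  -37.16   8.59]
turn x 0.16
tool x [-0.    -0.004 -1.   ] y [ 0.069  0.998 -0.004]
```

```bash
python3 -m crank '[{"linear":[0,-4.5,1],"delta_rot":[0,0,0],"fingers":1},{"linear":[0,-4.5,1],"delta_rot":[0,0,0],"fingers":1},{"linear":[0,-4.5,1],"delta_rot":[0,0,0],"fingers":1},{"linear":[0,-4.5,1],"delta_rot":[0,0,0],"fingers":1},{"linear":[0,-4.5,1],"delta_rot":[0,0,0],"fingers":1}]'|sed -n 2p
python3 -m crank '[{"linear":[4,-2.6,0.7],"delta_rot":[0,0,0],"fingers":0.6},{"linear":[4,-2.6,0.7],"delta_rot":[0,0,0],"fingers":0.6},{"linear":[4,-2.6,0.7],"delta_rot":[0,0,0],"fingers":0.6},{"linear":[4,-2.6,0.7],"delta_rot":[0,0,0],"fingers":0.6},{"linear":[4,-2.6,0.7],"delta_rot":[0,0,0],"fingers":0.6}]' |sed -n 2p
python3 -m crank '[{"linear":[3,0,0],"delta_rot":[0,0,0],"fingers":0.6},{"linear":[0,0,0],"delta_rot":[0,0,0],"fingers":0.6},{"linear":[0,0,0],"delta_rot":[0,0,0],"fingers":0.6},{"linear":[0,0,0],"delta_rot":[0,0,0],"fingers":0.6},{"linear":[0,0,0],"delta_rot":[0,0,0],"fingers":0.6}]' |sed -n 2p
python3 - <<'E'
from h import *
go([500,-235,200],[.072,.997])
snap('wrist','w2')
E
```

```text
tool_pos: [471.5, -81.1, 431.5]
tool_pos: [498.0, -212.2, 229.9]
tool_pos: [499.1, -211.4, 203.8]
t 3.15 tcp [ 499.1 -211.4  203.8] grip 55.3 F [ 0.1  0.2 -0.2] shift [ 0.38 -2.35  0.24]
turn x 0.44
tool x [ 0.003 -0.002 -1.   ] y [ 0.064  0.998 -0.002]
```

View pics/w2.png

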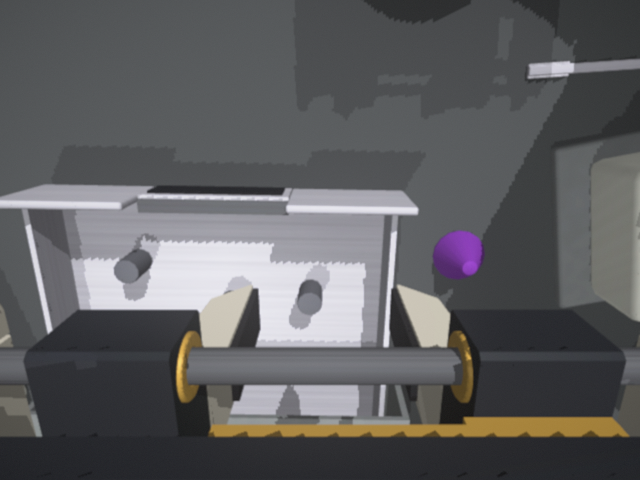

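```bash
python3 - <<'E'
from h import *
print(ray('w2',310,300,40),ray('w2',126,269,40), ray('w2',409,210,66),ray('w2',5,203,66))
p=ray('w2',310,300,40);print(p,proj('w2',p-[0,0,28]))
go([p[0],p[1],110],[.072,.997])
E
```

```text
[ 561.7761378 -227.9789688   40.       ] [ 526.65294791 -367.23644834   40.        ] [ 486.97452117 -155.05368622   66.        ] [ 465.09185967 -423.89855958   66.        ]
[ 561.7761378 -227.9789688   40.       ] [311.12575433 285.29644929]
t 3.2 tcp [ 498.9 -211.4  203.5] grip 54.9 F [-0.3  0.9  0.6] shift [ 9.37 -1.24  6.35]
turn x 0.44
tool x [ 0.003 -0.002 -1.   ] y [ 0.064  0.998 -0.001]
```

```bash
python3 -m crank '[{"linear":[2,-0.6,3.2],"delta_rot":[0,0,0],"fingers":0.55},{"linear":[2,-0.6,3.2],"delta_rot":[0,0,0],"fingers":0.55},{"linear":[4,0,0],"delta_rot":[0,0,0],"fingers":0.55},{"linear":[4,0,0],"delta_rot":[0,0,0],"fingers":0.55},{"linear":[0,0,0],"delta_rot":[0,0,0],"fingers":0.55}]'|sed -n 2p
python3 - <<'E'
from h import *
go([563,-228,41],[.072,.997])
E
```

```text
tool_pos: [558.7, -225.8, 77.3]
t 3.7 tcp [ 558.7 -225.8   77.3] grip 50.9 F [-0.2 -0.1 -0.3] shift [ 3.63 -0.21  0.48]
turn x 0.42
tool x [-0.008  0.005 -1.   ] y [0.065 0.998 0.004]
```

```bash
python3 -m crank '[{"linear":[1.8,-0.1,0.2],"delta_rot":[0,0,0],"fingers":0.55},{"linear":[1.6,0,0],"delta_rot":[0,0,0],"fingers":0.55},{"linear":[0,0,0],"delta_rot":[0,0,0],"fingers":0.55},{"linear":[0,0,0],"delta_rot":[0,0,0],"fingers":0.55},{"linear":[0,0,0],"delta_rot":[0,0,0],"fingers":0.55}]'|sed -n 2p
python3 - <<'E'
from h import *
go([563,-228,41],[.072,.997])
c=snap('wrist','w3'); cv2.imwrite('pics/c3.png',c['image'][200:480,140:500])
E
```

```text
tool_pos: [564.2, -229.2, 49.9]
t 4.2 tcp [ 564.2 -229.2   49.9] grip 50.2 F [-0.2 -0.1 -0.4] shift [ 0.89  0.12 -0.13]
turn x 0.4
tool x [ 0.003 -0.002 -1.   ] y [ 0.065  0.998 -0.001]
```

```bash
python3 -m crank '[{"linear":[0.8,0.1,-0.1],"delta_rot":[0,0,0],"fingers":0.5},{"linear":[0,0,0],"delta_rot":[0,0,0],"fingers":0.5},{"linear":[0,0,0],"delta_rot":[0,0,0],"fingers":0.5},{"linear":[0,0,0],"delta_rot":[0,0,0],"fingers":0.1},{"linear":[0,0,0],"delta_rot":[0,0,0],"fingers":0.1}]'
python3 -m crank '[{"linear":[0,0,0],"delta_rot":[0,0,0],"fingers":0.1},{"linear":[0,0,0],"delta_rot":[0,0,0],"fingers":0.1},{"linear":[0,0,0],"delta_rot":[0,0,0],"fingers":0.1},{"linear":[0,0,0],"delta_rot":[0,0,0],"fingers":0.1},{"linear":[0,0,0],"delta_rot":[0,0,0],"fingers":0.1}]'
```

```text
time: 4.75
tool_pos: [562.4, -227.7, 39.8]
tcp_rot: [0.195, 1.571, 0.13]
contact_force: [-0.3, -0.6, 0.1]
grip_width: 34.1
time: 5.25
tool_pos: [562.4, -227.7, 39.8]
tcp_rot: [0.052, 1.571, -0.013]
contact_force: [0.3, 0.9, 0.1]
grip_width: 18.2
```

```bash
python3 -m crank '[{"linear":[-2,0,0],"delta_rot":[0,0,0],"fingers":0.1},{"linear":[-4,0,0],"delta_rot":[0,0,0],"fingers":0.1},{"linear":[-4.5,0,0],"delta_rot":[0,0,0],"fingers":0.1},{"linear":[-4.5,0,0],"delta_rot":[0,0,0],"fingers":0.1},{"linear":[-3,0,0],"delta_rot":[0,0,0],"fingers":0.1}]'
python3 - <<'E'
from h import *
go([530,40,220],[.072,.997])
c=snap('wrist','w4'); cv2.imwrite('pics/c4.png',c['image'][200:480,60:580])
E
```

```text
time: 5.75
tool_pos: [562.8, -228.0, 223.2]
tcp_rot: [-0.426, 1.567, -0.492]
contact_force: [0.4, -0.2, -0.5]
grip_width: 18.2
t 5.75 tcp [ 562.8 -228.   223.2] grip 18.2 F [ 0.4 -0.2 -0.5] shift [ 0.26 26.53 -5.02]
turn x 0.4
tool x [ 0.003 -0.002 -1.   ] y [ 0.065  0.998 -0.002]
```

View pics/c4.png

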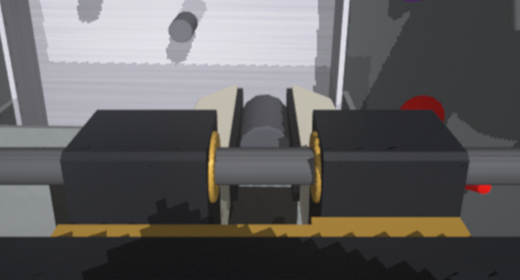

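```bash
for i in 1 2; do python3 -m crank '[{"linear":[0,2.75,-0.37],"delta_rot":[0,0,0],"fingers":0.1},{"linear":[0,2.75,-0.37],"delta_rot":[0,0,0],"fingers":0.1},{"linear":[0,2.75,-0.37],"delta_rot":[0,0,0],"fingers":0.1},{"linear":[0,2.75,-0.37],"delta_rot":[0,0,0],"fingers":0.1},{"linear":[0,2.75,-0.37],"delta_rot":[0,0,0],"fingers":0.1}]'|sed -n 2p; done
python3 -m crank '[{"linear":[2,0,0],"delta_rot":[0,0,0],"fingers":0.1},{"linear":[2,0,0],"delta_rot":[0,0,0],"fingers":0.1},{"linear":[1,0,0],"delta_rot":[0,0,0],"fingers":0.1},{"linear":[0,0,0],"delta_rot":[0,0,0],"fingers":0.1},{"linear":[0,0,0],"delta_rot":[0,0,0],"fingers":0.1}]'|sed -n 2p
python3 - <<'E'
from h import *
go([543.5,49,138],[.072,.997])
c=snap('wrist','w5')
a=snap('scene','s2')['image'][220:340,260:400]
cv2.imwrite('pics/c5.png',np.hstack([cv2.resize(c['image'],(500,375)),cv2.resize(a,(300,375))]))
E
```

```text
tool_pos: [552.3, -88.2, 219.3]
tool_pos: [542.8, 50.3, 219.3]
tool_pos: [543.5, 48.9, 170.1]
t 7.3 tcp [543.5  48.9 170.1] grip 17.8 F [ 0.6  0.5 -0.6] shift [ 3.21  0.01 -0.01]
turn x 0.37
tool x [ 0.  0. -1.] y [0.066 0.998 0.   ]
```

View pics/c5.png

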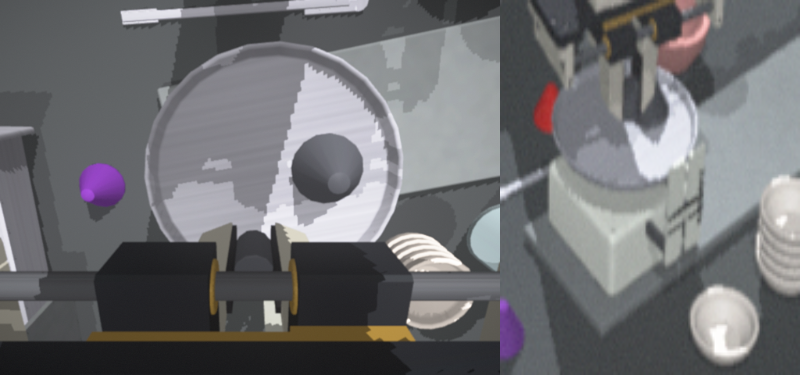

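```bash
python3 -m crank '[{"linear":[1,0,0],"delta_rot":[0,0,0],"fingers":0.1},{"linear":[1,0,0],"delta_rot":[0,0,0],"fingers":0.1},{"linear":[0.7,0,0],"delta_rot":[0,0,0],"fingers":0.1},{"linear":[0.4,0,0],"delta_rot":[0,0,0],"fingers":0.1},{"linear":[0,0,0],"delta_rot":[0,0,0],"fingers":0.1}]'|sed -n '2p;4p'
python3 -m crank '[{"linear":[0,0,0],"delta_rot":[0,0,0],"fingers":0.1},{"linear":[0,0,0],"delta_rot":[0,0,0],"fingers":0.1},{"linear":[0,0,0],"delta_rot":[0,0,0],"fingers":0.28},{"linear":[0,0,0],"delta_rot":[0,0,0],"fingers":0.28},{"linear":[0,0,0],"delta_rot":[0,0,0],"fingers":0.28}]'
python3 -m crank '[{"linear":[0,0,0],"delta_rot":[0,0,0],"fingers":0.28},{"linear":[-2,0,0],"delta_rot":[0,0,0],"fingers":0.28},{"linear":[-4,0,0],"delta_rot":[0,0,0],"fingers":0.28},{"linear":[-4.5,0,0],"delta_rot":[0,0,0],"fingers":0.28},{"linear":[-3,0,0],"delta_rot":[0,0,0],"fingers":0.28}]'
python3 - <<'E'
from h import *
go([480,-100,270])
E
```

```text
tool_pos: [542.9, 49.2, 137.8]
contact_force: [0.3, 0.3, -1.3]
time: 8.4
tool_pos: [543.4, 49.1, 139.0]
tcp_rot: [0.112, 1.57, 0.047]
contact_force: [-0.4, 0.1, -0.6]
grip_width: 25.6
time: 8.9
tool_pos: [543.8, 49.1, 276.9]
tcp_rot: [0.042, 1.567, -0.023]
contact_force: [0.5, -0.3, 0.6]
grip_width: 25.8
t 8.9 tcp [543.8  49.1 276.9] grip 25.8 F [ 0.5 -0.3  0.6] shift [  0.67 -15.3   -5.4 ]
tool x [ 0.004 -0.    -1.   ] y [0.065 0.998 0.   ]
```

```bash
python3 -m crank '[{"linear":[0,-4,-0.5],"delta_rot":[0,0,0],"fingers":0.5},{"linear":[0,-4.5,-0.5],"delta_rot":[0,0,0],"fingers":0.5},{"linear":[0,-4.5,-0.5],"delta_rot":[0,0,0],"fingers":0.5},{"linear":[0,-4.5,-0.5],"delta_rot":[0,0,0],"fingers":0.5},{"linear":[0,-4.5,-0.5],"delta_rot":[0,0,0],"fingers":0.5}]'|sed -n '2p'
python3 - <<'E'
from h import *
go([480,-100,270])
snap('wrist','w6')
im=np.mean([capture('scene')['image'].astype(float) for _ in range(4)],0)
c=snap('scene','s3')
cv2.imwrite('pics/s3m.png',im)
P=np.array([513.5,63.5,0]);ex=np.array([.993,.12,0]);ey=np.array([-.12,.993,0])
for z in (140,100,60): print(z,[proj('s3',P+98*ex+s*ey+[0,0,z]).round(1) for s in (-22,0,22)])
old=cv2.imread('pics/s1.png')
f=lambda i:cv2.resize(i[255:315,315:370],(396,432),interpolation=cv2.INTER_CUBIC)
cv2.imwrite('pics/c6.png',np.hstack([f(old.astype(np.uint8)),f(im.astype(np.uint8))]))
E
```

```text
tool_pos: [503.4, -170.4, 273.9]
t 9.4 tcp [ 503.4 -170.4  273.9] grip 45.6 F [0.9 0.  0. ] shift [ 0.39  6.87 -2.79]
tool x [ 0.001 -0.    -1.   ] y [ 0.065  0.998 -0.   ]
140 [array([337.4, 271.9]), array([345.2, 268.1]), array([352.9, 264.5])]
100 [array([336.5, 286.6]), array([344.2, 282.8]), array([351.7, 279. ])]
60 [array([335.7, 300.7]), array([343.2, 296.8]), array([350.6, 293. ])][ WARN:0@4.782] global loadsave.cpp:1063 imwrite_ Unsupported depth image for selected encoder is fallbacked to CV_8U.
```

View pics/c6.png

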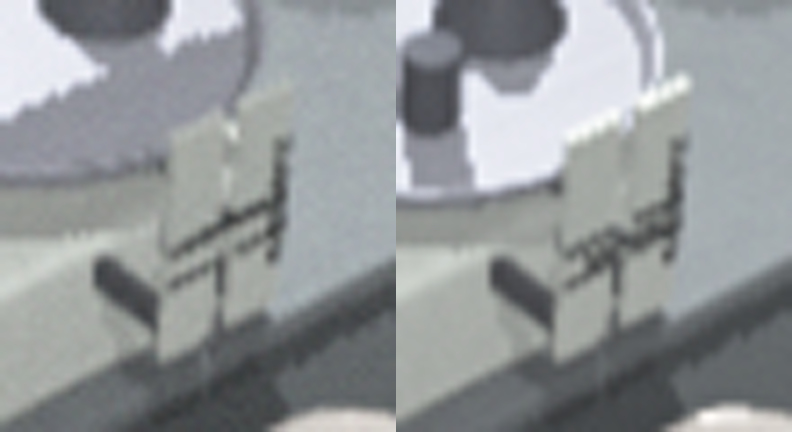

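```bash
for i in 1 2; do python3 -m crank '[{"linear":[-1.6,0,0],"delta_rot":[7.94,0,0],"fingers":0.7},{"linear":[-1.6,0,0],"delta_rot":[7.94,0,0],"fingers":0.7},{"linear":[-1.6,0,0],"delta_rot":[7.94,0,0],"fingers":0.7},{"linear":[-1.6,0,0],"delta_rot":[7.94,0,0],"fingers":0.7},{"linear":[-1.6,0,0],"delta_rot":[7.94,0,0],"fingers":0.7}]'|sed -n '2p'; done
python3 - <<'E'
from h import *
go([480,337,435],[.993,.12])
E
```

```text
tool_pos: [504.3, -166.9, 354.5]
tool_pos: [504.3, -166.9, 434.5]
t 10.7 tcp [ 504.3 -166.9  434.5] grip 64.2 F [-0.  -0.4 -0.1] shift [-4.000e-02  3.470e+00 -5.033e+01]
turn x -0.19
tool x [ 0.  0. -1.] y [0.993 0.117 0.   ]
```

```bash
for i in 1 2 3; do python3 -m crank '[{"linear":[0,0.23,-3.35],"delta_rot":[0,0,0],"fingers":0.7},{"linear":[0,0.23,-3.35],"delta_rot":[0,0,0],"fingers":0.7},{"linear":[0,0.23,-3.35],"delta_rot":[0,0,0],"fingers":0.7},{"linear":[0,0.23,-3.35],"delta_rot":[0,0,0],"fingers":0.7},{"linear":[0,0.23,-3.35],"delta_rot":[0,0,0],"fingers":0.7}]'|sed -n '2p'; done
python3 - <<'E'
from h import *
snap('wrist','w7')
go([480,337,435],[.993,.12])
E
```

```text
tool_pos: [494.9, 1.9, 433.9]
tool_pos: [485.7, 169.6, 433.9]
tool_pos: [476.5, 337.2, 433.9]
t 12.25 tcp [475.6 341.5 432.9] grip 64.2 F [-3.1  0.7 -1.8] shift [-0.21  0.38  0.5 ]
turn x 0.36
tool x [-0.002  0.003 -1.   ] y [ 0.992  0.126 -0.001]
```

View pics/w7.png

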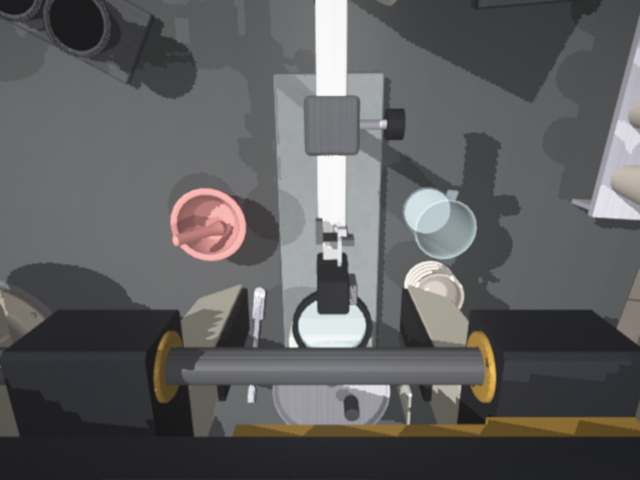

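```bash
python3 - <<'E'
from h import *
for n,p,z in [('grip',(333,295),270),('gripL',(318,300),270),('gripR',(348.5,300),270),('gripfront',(333,313),270),('lens',(332,325),204),('tubefar',(331.5,10),229),('tubenear',(331,215),227)]: print(n,ray('w7',*p,z).round(1))
t,R,o=state();print(t,R.round(3)); go([488.7,277,300],[.993,.12])
cv2.imwrite('pics/c7.png',cv2.resize(cv2.imread('pics/w7.png')[200:340,260:420],None,fx=4,fy=4,interpolation=cv2.INTER_CUBIC))
E
```

```text
grip [490.  278.2 270. ]
gripL [478.8 272.4 270. ]
gripR [502.7 275.4 270. ]
gripfront [492.  262.6 270. ]
lens [498.5 215.2 204. ]
tubefar [462.8 484.5 229. ]
tubenear [482.2 331.3 227. ]
[475.59142475 341.45336152 432.9185714 ] [[-0.002  0.992  0.126]
 [ 0.003  0.126 -0.992]
 [-1.    -0.001 -0.003]]
t 12.25 tcp [475.6 341.5 432.9] grip 64.2 F [-3.1  0.7 -1.8] shift [13.27  0.51  6.6 ]
turn x 0.36
tool x [-0.002  0.003 -1.   ] y [ 0.992  0.126 -0.001]
```

View pics/c7.png

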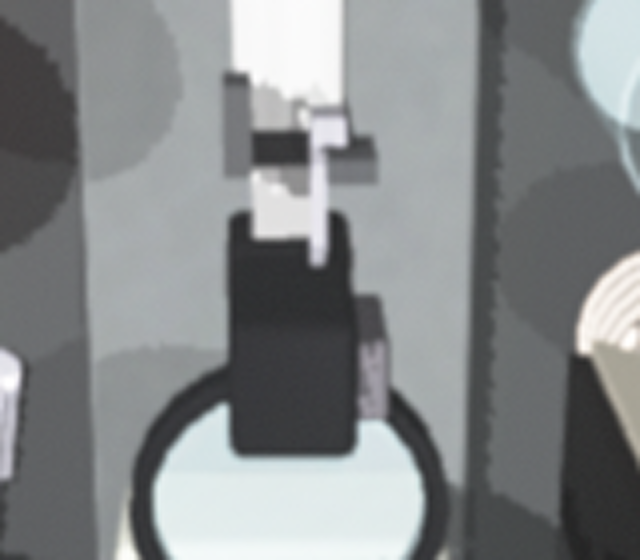

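```bash
python3 -m crank '[{"linear":[2,0.2,2.2],"delta_rot":[0.4,0,0],"fingers":0.7},{"linear":[3,0.2,2.2],"delta_rot":[0,0,0],"fingers":0.7},{"linear":[3,0,2.2],"delta_rot":[0,0,0],"fingers":0.7},{"linear":[3,0,0],"delta_rot":[0,0,0],"fingers":0.7},{"linear":[0,0,0],"delta_rot":[0,0,0],"fingers":0.7}]'|sed -n '2p;4p'
python3 - <<'E'
from h import *
go([490.8,276.5,257],[.993,.12])
E
```

```text
tool_pos: [487.3, 269.2, 320.0]
contact_force: [-0.0, -0.0, -0.6]
t 12.75 tcp [487.3 269.2 320. ] grip 64.2 F [-0.  -0.  -0.6] shift [ 6.3   0.48 -0.7 ]
turn x -0.35
tool x [-0.008 -0.003 -1.   ] y [ 0.993  0.114 -0.008]
```

```bash
python3 -m crank '[{"linear":[1,0.4,-0.6],"delta_rot":[-0.3,0,0],"fingers":0.7},{"linear":[1,0,0],"delta_rot":[0,0,0],"fingers":0.7},{"linear":[0,0,0],"delta_rot":[0,0,0],"fingers":0.7},{"linear":[0,0,0],"delta_rot":[0,0,0],"fingers":0.7},{"linear":[0,0,0],"delta_rot":[0,0,0],"fingers":0.7}]'|sed -n '2p;4p'
python3 - <<'E'
from h import *
go([490.8,276.5,257],[.993,.12])
E
```

```text
tool_pos: [493.2, 275.8, 304.5]
contact_force: [-0.2, -0.8, 0.4]
t 13.25 tcp [493.2 275.8 304.5] grip 64.5 F [-0.2 -0.8  0.4] shift [ 4.75 -0.24 -0.1 ]
turn x -0.11
tool x [ 0.001  0.001 -1.   ] y [0.993 0.118 0.001]
```

```bash
python3 -m crank '[{"linear":[1.5,-0.2,0],"delta_rot":[0,0,0],"fingers":0.7},{"linear":[1.5,0,0],"delta_rot":[0,0,0],"fingers":0.7},{"linear":[1,0,0],"delta_rot":[0,0,0],"fingers":0.7},{"linear":[0.7,0,0],"delta_rot":[0,0,0],"fingers":0.7},{"linear":[0,0,0],"delta_rot":[0,0,0],"fingers":0.7}]'|sed -n '2p;4p'
python3 -m crank '[{"linear":[0,0,0],"delta_rot":[0,0,0],"fingers":0.7},{"linear":[0,0,0],"delta_rot":[0,0,0],"fingers":0.7},{"linear":[0,0,0],"delta_rot":[0,0,0],"fingers":0.45},{"linear":[0,0,0],"delta_rot":[0,0,0],"fingers":0.45},{"linear":[0,0,0],"delta_rot":[0,0,0],"fingers":0.45}]'|sed -n '2p;4,5p'
python3 - <<'E'
from h import *
c=snap('wrist','w8')
go([490.8,276.5,257],[.993,.12])
E
```

```text
tool_pos: [490.8, 275.2, 256.1]
contact_force: [0.0, 0.3, 0.3]
tool_pos: [491.1, 275.4, 256.9]
contact_force: [-0.6, -0.1, -0.3]
grip_width: 45.1
t 14.3 tcp [491.  275.4 256.9] grip 42.9 F [-0.1  0.6  1. ] shift [-0.01 -0.01 -0.11]
turn x -0.12
tool x [ 0.  0. -1.] y [0.993 0.118 0.   ]
```

View pics/w8.png

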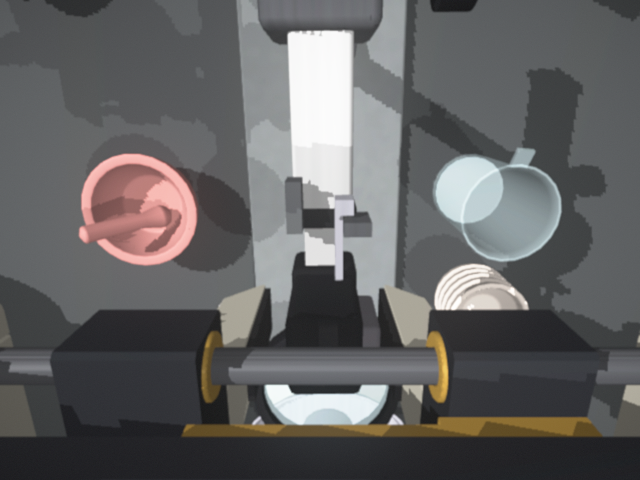

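```bash
python3 -m crank '[{"linear":[0,0,0],"delta_rot":[0,0,0],"fingers":0.2},{"linear":[0,0,0],"delta_rot":[0,0,0],"fingers":0.1},{"linear":[0,0,0],"delta_rot":[0,0,0],"fingers":0.1},{"linear":[0,0,0],"delta_rot":[0,0,0],"fingers":0.1},{"linear":[0,0,0],"delta_rot":[0,0,0],"fingers":0.1}]'
python3 -m crank '[{"linear":[0,0,0],"delta_rot":[0,0,0],"fingers":0.1},{"linear":[0,0,0],"delta_rot":[0,0,0],"fingers":0.1},{"linear":[0,0,0],"delta_rot":[0,0,0],"fingers":0.1},{"linear":[0,0,0],"delta_rot":[0,0,0],"fingers":0.1},{"linear":[0,0,0],"delta_rot":[0,0,0],"fingers":0.1}]'
```

```text
time: 14.8
tool_pos: [491.4, 275.3, 256.8]
tcp_rot: [1.564, 1.57, 0.112]
contact_force: [4.3, 0.3, -0.5]
grip_width: 27.0
time: 15.3
tool_pos: [491.4, 275.3, 256.8]
tcp_rot: [1.662, 1.57, 0.209]
contact_force: [5.1, -0.3, -1.5]
grip_width: 26.6
```

```bash
for i in 1 2; do python3 -m crank '[{"linear":[0,0,1.5],"delta_rot":[0,0,0],"fingers":0.1},{"linear":[0,0,1.5],"delta_rot":[0,0,0],"fingers":0.1},{"linear":[0,0,1.5],"delta_rot":[0,0,0],"fingers":0.1},{"linear":[0,0,1.5],"delta_rot":[0,0,0],"fingers":0.1},{"linear":[0,0,1.5],"delta_rot":[0,0,0],"fingers":0.1}]'|sed -n '2p;4,5p'; done
python3 -m crank '[{"linear":[0,0,0],"delta_rot":[0,0,0],"fingers":0.1},{"linear":[0,0,0],"delta_rot":[0,0,0],"fingers":0.1},{"linear":[0,0,0],"delta_rot":[0,0,0],"fingers":0.1},{"linear":[0,0,0],"delta_rot":[0,0,0],"fingers":0.1},{"linear":[0,0,0],"delta_rot":[0,0,0],"fingers":0.1}]'|sed -n '2p;4,5p'
python3 - <<'E'
from h import *
t,R,o=state();print(np.hypot(*(t[:2]-[491.4,275.3])))
go([509.3,126.4,257])
c=snap('wrist','w9');s=snap('scene','s4')
a=cv2.resize(c['image'][30:330,240:420],(360,600),interpolation=cv2.INTER_CUBIC)
b=cv2.resize(s['image'][255:315,315:370],(400,436),interpolation=cv2.INTER_CUBIC)
cv2.imwrite('pics/c9.png',np.hstack([a,np.pad(b,((0,164),(0,0),(0,0)))]))
E
```

```text
tool_pos: [501.1, 201.5, 256.8]
contact_force: [10.2, 4.8, -4.0]
grip_width: 26.5
tool_pos: [510.8, 127.2, 256.8]
contact_force: [14.1, 7.4, -7.4]
grip_width: 26.5
tool_pos: [510.8, 127.6, 256.8]
contact_force: [13.0, 5.2, -5.9]
grip_width: 26.7
148.98617127533652
t 16.8 tcp [510.8 127.6 256.8] grip 26.7 F [13.   5.2 -5.9] shift [-0.02 -0.16  0.1 ]
tool x [ 0.005  0.003 -1.   ] y [0.993 0.118 0.005]
```

View pics/c9.png

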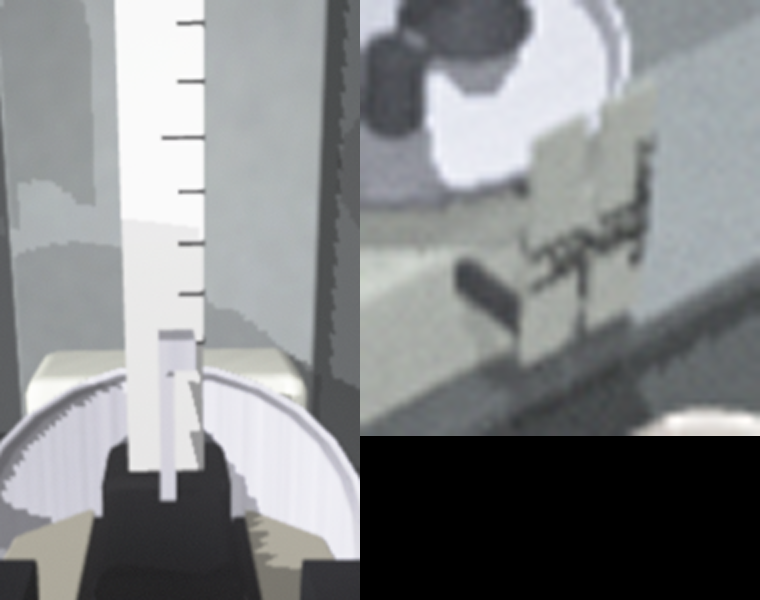

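```bash
python3 - <<'E'
from h import *
c=cv2.imread('pics/w9.png')[0:110,240:420]
cv2.imwrite('pics/c10.png',cv2.resize(c,None,fx=4,fy=4,interpolation=cv2.INTER_CUBIC))
E
```

```text
(no output)
```

View pics/c10.png

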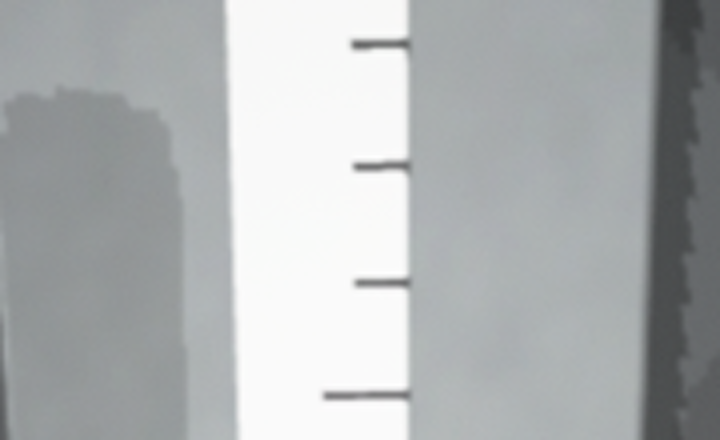

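```bash
python3 - <<'E'
from h import *
P=np.array([513.5,63.5,0]);ex=np.array([.993,.12,0]);ey=np.array([-.12,.993,0])
for y in (215+34,215+60,65,100): print(y,proj('s4',P+y*ey+[0,0,223]).round(1))
s=np.mean([capture('scene')['image'].astype(float) for _ in range(4)],0).astype(np.uint8)
u,v=proj('s4',P+235*ey+[0,0,223]).astype(int)
cv2.imwrite('pics/c11.png',cv2.resize(s[v-30:v+30,u-40:u+40],(800,600),interpolation=cv2.INTER_CUBIC));print(u-40,v-30)
t,R,o=state();print(t,o['contact_force'])
E
```

```text
249 [397.9 183.5]
275 [405.4 180.5]
65 [340.2 206.7]
100 [351.9 202. ]
353 155
[510.78066056 127.60280919 256.83342187] [13.60395789  5.47715867 -6.9699652 ]
```

View pics/c11.png

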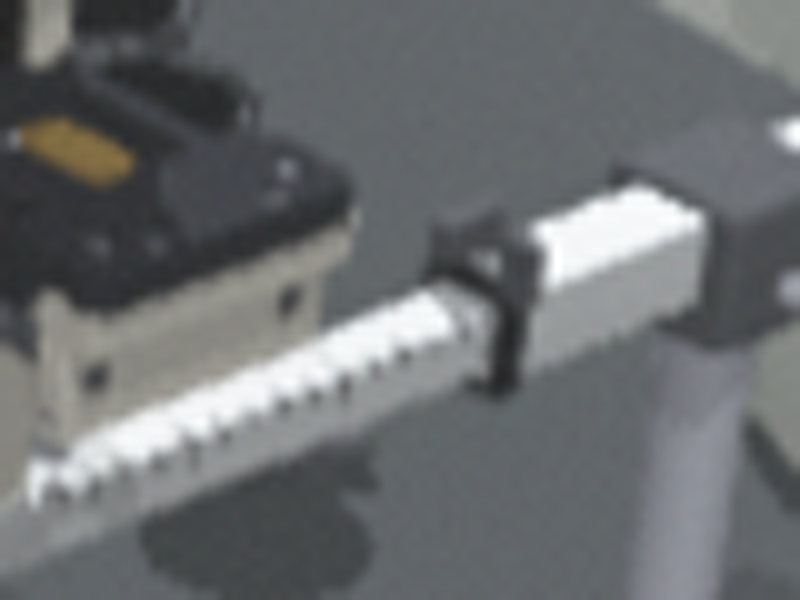

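```bash
python3 -m crank '[{"linear":[0,0,0.1],"delta_rot":[0,0,0],"fingers":0.1},{"linear":[0,0,0],"delta_rot":[0,0,0],"fingers":0.1},{"linear":[0,0,0],"delta_rot":[0,0,0],"fingers":0.1},{"linear":[0,0,0],"delta_rot":[0,0,0],"fingers":0.1},{"linear":[0,0,0],"delta_rot":[0,0,0],"fingers":0.1}]'
python3 - <<'E'
from h import *
t,R,o=state();print(np.hypot(*(t[:2]-[491.4,275.3])))
print(workorder.close_job())
E
```

```text
time: 17.6
tool_pos: [510.9, 126.6, 256.8]
tcp_rot: [1.949, 1.565, 0.497]
contact_force: [13.0, 5.3, -5.3]
grip_width: 26.7
149.94749874671888
the job is handed in; nothing more can be done
None
```

I set one slug in the pan beside the lead button. Then I squeezed the boom's lock button, drew the boom out and handed the job in at about 17.6 s with the grip still held.

- **Pan:** with the slug in, the pointer read about 28 mm sunk, between the limit lines. It was still between them after I drew the boom out. I read this from a small scene-camera crop, so the 28 mm is approximate.
- **Lock:** the grip opening closed to 27 mm, which is the given width with the button fully pressed.
- **Boom:** the tool travelled 149.9 mm from the parked position, and the grip opening stayed at 26.7 mm. The sleeve mouth was out of the wrist camera's view. The scene view of the 10 mm lines agreed with about 150 mm, but I did not see the full-width line itself.
- **Side force:** the arm held a steady side load of about 13 N on the boom at the end, well under the limits. I left it uncorrected.
- **Position disagreement:** my first scene-camera readings of the pan, lens and grip differed from the top camera by about 15 mm. The wrist camera agreed with the top camera on the pan and lens, and I located the grip from wrist close-ups, so I used those.
- **Pictures:** I viewed 14, four over the budget of 10.

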